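# Draw the bowl crate out beside the isolated sander

## Robot

A 6-joint arm with a two-finger parallel gripper is mounted at the origin on the work surface. World frame = base frame: x ahead of the robot, y to its left, z up, the work surface at z = 0. Lengths are in m, angles in rad, forces in N, time in s.
With the tool pointing down it reaches from about 0.35 to 0.85 m from the base axis. Payload 8.1 kg.
Tool frame: the origin (TCP) lies on the mounting face of the last link; the fingertips stand 186 mm ahead of it and the grasp point (between the pads) lies 167 mm ahead of it; z points along the fingers, y is the line along which they close (so a half turn about z gives the same grasp; the last joint's range is limited). The gripper opens to 93 mm and grips with 3 to 60 N. Pads are 15 mm wide; open, the fingers measure 128 mm over their backs; the gripper's body (75 mm by 188 mm) begins 65 mm behind the grasp point.
Start: joints at [1.165, 0.13, 1.488, -0, 1.523, -0.085], TCP at [0.189, 0.569, 0.405] pointing down, gripper open.
Joint ranges: [-2.96, 2.96], [-0.89, 2.26], [0.02, 2.5], [-1.34, 4.48], [0, 2.73], [-2.66, 2.66]. Speed limits (rad/s): [2.39, 2.39, 2.79, 3.14, 3.14, 3.14].

## Interface

Orientations are given as a rotation vector (axis times angle).
In Python, from plant import read_state, read_camera, camera_params, close_job gives the robot as it stands. The module is installed in compiled form; this text tells all that it offers.
- The arm moves only by the tool servo_tool, never from a script. Its argument "increments" is a list of rows, each an object with "slide": the shift along the tool's x, y, z in mm, a list of three; "dr": the turn, a rotation vector about the tool's x, y, z in rad, a list of three; "jaw": the closure, from 0 (fully open) to 1 (shut). In form: [{"slide": [x, y, z], "dr": [ax, ay, az], "jaw": jaw}, ...]. A call has 1 to 20 rows; each row is the pose to reach, as a shift and turn from the pose commanded when the call began, along the tool's axes at that moment; what a row does not reach only later rows make up. A row lasts 1/10 s, in which the tool goes at most 50 mm and 8.59 degrees, less where a joint would pass 70% of its speed; a pose out of reach is approached as far as the arm can. A call with a gripper value outside its range is refused whole. The fingers move at their own pace and stop on an object; "force" is the grip in N (left out, the last holds). Time passes only in rows, so rows that repeat a pose let the fingers close. It gives the time, the measured TCP pose, the force, the opening and the grip force at its end, in the units of the state.
- read_state(): the state, without advancing time (a new reading comes with each control period).
- read_camera(name): name is "scene" or "top" or "wrist"; returns (picture, depth): 420x560x3 uint8, red, green, blue; 420x560 float32, m along the optical axis (not along the pixel's ray), 0 where there is no reading.
- camera_params(name): a dict with "fx", "fy", "cx", "cy" (pixels), "k1" (the pictures are not rectified: a ray, as slopes to the right and down, at radius r is drawn at 1 + k1 r^2 times it, then the intrinsics apply), "rvec" (rotation vector, rad) and "tvec" (3), from world to camera coordinates, as OpenCV has them. Camera axes: x right, y down, z forward; pixel columns grow to the right and rows downward; lengths in m; the calibration is good to about 2 mm. A picture is of the moment at which its call begins: read the wrist's pose just before it. camera_params takes no time and is no camera call; for the wrist camera it gives the pose at the moment of the call.
- close_job(): hands the job in; it is judged then, once.
The state is a dict: "t": time; "q": joint angles; "dq": joint speeds; "joint_torque": joint torques, N m; "tool_pos": TCP position; "orientation": TCP orientation; "force": force on the tool from outside, world axes, zero at the start; "wrist_torque": the same for the moment, N m; "opening": finger opening in m; "gripper_force": force on a finger pad.
Only numpy, scipy, OpenCV 4.12 (cv2) and the standard library are available. Lean on these libraries where they do the work, as an engineer would, in place of code of your own. Each camera call takes 0.05 s, during which the arm holds its last target. There are 200 camera calls.

## Task

The disc sander is stopped but its rotary isolator is still on: turn it off before you reach in beside the disc. Then take the pull hook from its rest, hook it over the front wall of the crate of turned pipe bowls and draw that crate straight out until about 8 cm, a hand's width, of it stands in front of the shelf edge, leaving the crate of blocks and everything else where it is. Lay the hook back in its rest as it was, and only then turn the isolator on again.

Things in the scene. Friction and masses are not known exactly. Their poses are not given: they have to be found in the camera images.
- isolator (a joint): Rotary isolator on the sloping face of the sander's control box. rad: 0 = off, bar handle lies across the face (level); 1.571 = on, bar points up the slope. Clockwise, seen facing the box, goes towards on. Stops at both ends; a spring (about 0.2 N m) throws the handle to the nearer end when let go: take it past the middle (0.785), best to within 0.2 of the end.
- isolator_grip (a point): Centre of the isolator's black bar handle, on its turning axis; turns with it. x axis: along the bar (80 long) to its white-marked end; z axis: the turning axis, out of the face, leaning 25 degrees from vertical towards the box's front. Bar 16 thick; top 14 above this point, foot 22 below (on a 48 dia hub); 78 mm square plate 30 below (mm).
- shelf: Wire shelf fixed to the bench, 400 wide, 240 deep, open front and back. Origin: on the bench under the middle of its front edge; x axis points into the shelf, y to the left (seen from in front), z up. Wires 225 to 240 above the bench; 16 dia posts at y = +-200, x = 0 and 240. Two crates stand on the bench under it, near y = +-100 (either may be left). mm.
- crate_bowls: Dark blue open crate with six pale turned pipe bowls: 200 deep (x), 150 wide (y), 120 high, walls 6, loose, slides on the bench, 0.55 to 0.95 kg. Origin: bottom middle of the front wall's outside; x axis from there into the shelf, z up. Contents start 60 behind the outside of the front wall and reach 106 high; between them and the front wall it is empty. mm.
- crate_lip (a point): Middle of the top edge of that crate's front wall, at its outer side: 120 mm, above the crate's origin. It starts 5 to 30 inside the shelf's front edge.
- crate_blocks: The other crate, alike but holding rectangular wooden blocks; to be left alone. Origin and axes likewise.
- hook: Pull hook, 0.17 kg: flat-sided dark wooden handle 145 long x 22 wide x 28 high, then an 8 dia steel rod bent down at its end. Origin: centre of the handle's section, at the grip (handle from x = -75 to +70); x axis along the rod to the bend, z up. Rod's centre line at z = 0 out to x = 155, there bent straight down. Balance point about x = +20. mm.
- hook_tip (a point): Lowest end of the hook's bend, hook frame (155, 0, -49).
- rest: Wooden rest of the hook, fixed: foot 180 x 75 x 14, two notched cheeks 12 thick at x = +-50, tops 95 high; notch 34 wide, flared mouth. The handle lies on both notch floors, 60 above the bench (hook's origin 74 above the rest's). Origin: centre of underside; x axis: the way the hook points when in place, its bend hanging down beyond the foot; z up. mm.
- stray_bowl: Bystander: a loose turned pipe bowl, pale wood, 44 dia x 48 high with a short shank, standing on the bench left of the shelf (sizes mm).
- sanding_block: Bystander: cork sanding block 110 x 60 x 40, lying on the bench front left (sizes mm).
- oil_bottle: Bystander: amber oil bottle 52 dia x 110 high, just left of the shelf (sizes mm).
- wax_tin: Bystander: round tin 76 dia x 50 high, bench front right (sizes mm).
- mug: Bystander: white mug 76 dia x 85 high, in front of the control box (sizes mm).
- brush: Bystander: hand brush lying on the bench in front of the shelf (sizes mm).
- briar_block: Bystander: wooden block 75 x 50 x 45 lying on the bench, front left (sizes mm).
- console: Grey control box, fixed; face 200 (up the slope) x 150, tilted 25 degrees towards its front. Origin: on the bench, under the face's centre; x axis points level from front to back, z up. Isolator's grip point at (-47, 0, 124) mm, low on the face. Red stop mushroom and buttons, up to 27 high, stand on the face 100 farther up the slope.
There are look-alikes about, which are no part of the job. There is more than one size of the hook; the one meant has the size given above.

How it is judged:
By the outcome, as a careful person would: the job done as asked, in the order asked, and still so for the second after the job is handed in, with the robot touching nothing.
It also fails if it takes over 72 s, if anything falls off the work surface, if the arm or the gripper's body presses on something with over 40 N, if the wrist force passes 120 N, or if a joint passes its speed limit or range.

## Working session

There is one attempt and no reset: what is moved stays moved. The work goes in short steps, Python scripts to look and compute and a tool call to move; the robot and the scene stay as the last step left them, time stands still between calls to the robot, and variables do not carry over. Pictures are saved under pics/ and viewed, at most 10 in all, crops included, and the job is handed in when it is done.

Besides the shell and the picture viewer there is one more tool, called after "Emit:" as name(argument=value, ...) on one line, values as JSON. servo_tool: Moves the arm, as the interface text tells. Its arguments: {"type":"object","properties":{"increments":{"type":"array"},"force":{"type":"number"}},"required":["increments"]}

```bash
mkdir -p pics
cat > h.py <<'E'
import numpy as np, cv2
from scipy.spatial.transform import Rotation as R
from plant import read_state, read_camera, camera_params, close_job
def snap(n):
    p=camera_params(n); im,d=read_camera(n); return p,im,d
def pts(p,d):
    h,w=d.shape; K=np.array([[p['fx'],0,p['cx']],[0,p['fy'],p['cy']],[0,0,1.]])
    u,v=np.meshgrid(np.arange(w),np.arange(h)); uv=np.stack([u,v],-1).reshape(-1,1,2).astype(float)
    n=cv2.undistortPoints(uv,K,np.array([p['k1'],0,0,0,0.])).reshape(h,w,2)
    c=np.dstack([n*d[...,None],d]); Rm=R.from_rotvec(p['rvec']).as_matrix()
    P=(c-np.ravel(p['tvec']))@Rm; P[d<=0]=np.nan; return P
def save(n,im): cv2.imwrite('pics/'+n+'.png',im[...,::-1])
E
python3 - <<'E'
from h import *
for n in('scene','top'):
    p,im,d=snap(n); save(n,im); np.savez(n+'.npz',P=pts(p,d),im=im)
    print(n,{k:np.round(v,3).tolist() for k,v in p.items()})
s=read_state(); print(s)
E
```

```text
scene {'fx': 381.684, 'fy': 381.684, 'cx': 278.519, 'cy': 211.977, 'k1': -0.084, 'rvec': [2.211, 0.866, -0.353], 'tvec': [-0.318, -0.186, 1.416]}
top {'fx': 538.565, 'fy': 538.565, 'cx': 281.66, 'cy': 213.047, 'k1': 0.002, 'rvec': [2.146, -2.178, 0.096], 'tvec': [-0.059, 0.466, 1.606]}
{'t': 0.1, 'q': array([ 1.16461211e+00,  1.31070584e-01,  1.48914837e+00, -3.65650808e-06,
        1.52301928e+00, -8.53798489e-02]), 'dq': array([ 0.00082186, -0.00156048, -0.00213505, -0.00101945,  0.00153761,
       -0.00012721]), 'joint_torque': array([ 1.39956959e-03, -5.61339927e+01, -4.93099809e+01,  7.70301372e-02,
        2.89833045e-02, -4.02786941e-05]), 'tool_pos': array([0.18908475, 0.56921102, 0.40381319]), 'orientation': array([-5.01696410e-01, -3.10087173e+00,  2.50826859e-03]), 'force': array([ 0.15130084, -0.07517729,  0.02086359]), 'wrist_torque': array([-0.00074728,  0.0249861 , -0.02250169]), 'gripper_force': 0.0, 'opening': 0.09273239128674082}
```

View pics/scene.png

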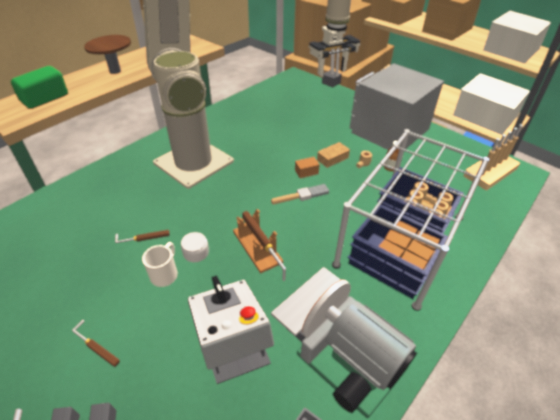

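View pics/top.png

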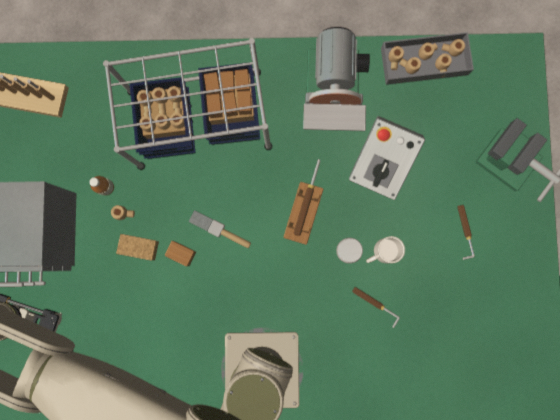

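Candidates: the hook in the rest is at top (305,205). The loose, smaller hooks at (375,300) and (466,230) are look-alikes. The bowls crate under the shelf is at (162,112), with the grey bowl tray at (430,58) a look-alike and the blocks crate at (230,100). The isolator is at (382,170). Measuring next.

Run:
```python
from h import *
T=np.load('top.npz');P=T['P'];im=T['im'];S=np.load('scene.npz');Q=S['P'];si=S['im']
def rect(m,X,name):
    a=X[m]; a=a[np.isfinite(a).all(1)]
    c,sz,an=cv2.minAreaRect((a[:,:2]*1000).astype(np.float32)); print(name,len(a),'c',np.round(c,1),'sz',np.round(sz,1),'an',round(an,1),'z',np.round(np.percentile(a[:,2],[5,50,95])*1000,0))
# shelf wires
for nm,X in(('top',P),('scene',Q)):
    m=(X[...,2]>.222)&(X[...,2]<.25)&(X[...,0]>.5)&(X[...,1]>-.1)&(X[...,1]<.6); rect(m,X,nm+' shelf')
    hsv=cv2.cvtColor(T['im'] if nm=='top' else si,cv2.COLOR_RGB2HSV).astype(int)
    navy=(hsv[...,0]>108)&(hsv[...,0]<130)&(hsv[...,1]>90)&(hsv[...,2]<110)&(X[...,2]>.1)&(X[...,2]<.13)
    n,l,st,ce=cv2.connectedComponentsWithStats(navy.astype(np.uint8))
    for s in(-1,1): 
        k=navy&(X[...,0]>.5)
        yy=np.nanmedian(X[k][:,1]); kk=k&((X[...,1]-yy)*s>0); rect(kk,X,nm+' crate%d'%s)
# handle of hook: z 70..95 near pixel
v,u=np.mgrid[:420,:560]
reg=(abs(u-303)<25)&(abs(v-205)<50)
m=reg&(P[...,2]>.076)&(P[...,2]<.105); rect(m,P,'handle')
m=reg&(P[...,2]<.035)&(P[...,2]>.008); rect(m,P,'restfoot')
reg2=(abs(u-318)<12)&(v>155)&(v<187)&(P[...,2]>.04); 
for q in P[reg2][::4]: print(np.round(q*1000))
# console
reg=(abs(u-387)<40)&(abs(v-158)<42)&(P[...,2]>.06); rect(reg,P,'console')
bl=reg&(im.max(2)<55)&(abs(u-382)<14)&(abs(v-172)<22); rect(bl,P,'bar')
a=P[bl]; hi=a[a[:,2]>np.nanpercentile(a[:,2],60)]
print(np.round(hi[::6]*1000))
c=reg&(im.min(2)>150); a=P[c]; a=a[np.isfinite(a).all(1)]
A=np.c_[a[:,:2],np.ones(len(a))]; w=np.linalg.lstsq(A,a[:,2],rcond=None)[0]; nn=np.array([-w[0],-w[1],1]);nn/=np.linalg.norm(nn);print('normal',nn,np.degrees(np.arccos(nn[2])),w)
ci=cv2.resize(im[110:240,270:430],None,fx=4.5,fy=4.5,interpolation=2); save('c1',ci)
```

```text
top shelf 3145 c [735.3 305.9] sz [308.4 685.6] an 15.4 z [229. 236. 242.]
top crate-1 249 c [767.1 149.6] sz [210.  297.1] an 7.9 z [113. 120. 126.]
top crate1 249 c [745.5 317.4] sz [209.2  88.1] an 5.9 z [114. 121. 126.]
scene shelf 2672 c [735.6 302. ] sz [305.6 681.1] an 15.5 z [230. 235. 239.]
scene crate-1 151 c [782.9  16.7] sz [ 71.9 204.2] an 72.6 z [100. 103. 109.]
scene crate1 151 c [763.5 227.6] sz [171.  255.4] an 7.5 z [100. 104. 112.]
handle 551 c [ 504.3 -143.5] sz [ 70.6 232. ] an 72.3 z [79. 87. 95.]
restfoot 888 c [ 491.3 -130.1] sz [143.7 296.1] an 88.7 z [ 9. 14. 20.]
[ 615. -177.   76.]
[ 611. -179.   81.]
[ 605. -173.   80.]
[ 603. -176.   78.]
[ 597. -170.   78.]
[ 593. -173.   82.]
[ 591. -173.   79.]
[ 584. -167.   81.]
[ 582. -167.   78.]
[ 579. -170.   78.]
[ 573. -164.   77.]
[ 570. -167.   78.]
[ 565. -161.   76.]
[ 561. -161.   79.]
[ 558. -164.   78.]
[ 554. -155.   70.]
[ 549. -160.   82.]
[ 545. -155.   72.]
[ 539. -151.   91.]
[ 538. -148.   79.]
[ 537. -160.   83.]
console 3915 c [ 633.8 -342.5] sz [225.2 205.8] an 65.3 z [ 70. 115. 149.]
bar 28 c [ 560.5 -346.1] sz [24.9 43. ] an 46.7 z [101. 127. 141.]
[[ 579. -350.  144.]
 [ 557. -353.  138.]]
normal [-0.33878529  0.21706897  0.91548107] 23.725861921979092 [ 0.37006258 -0.23710919 -0.2048612 ]
```

View pics/c1.png

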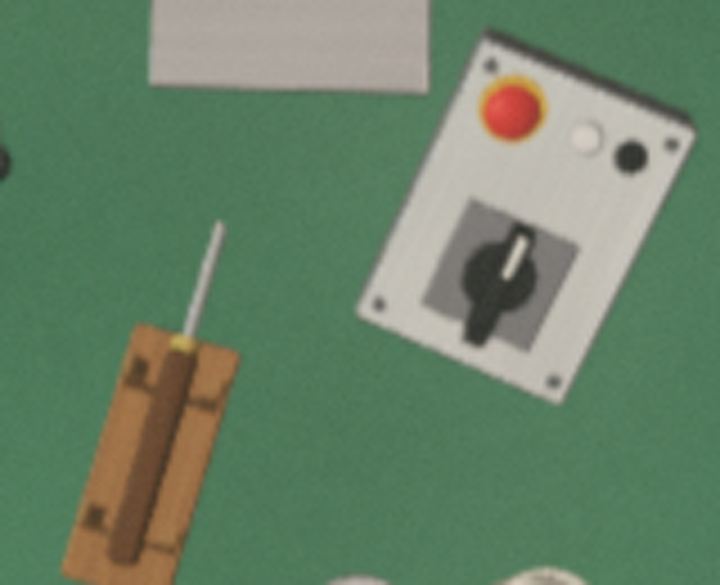

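The crop shows the isolator bar pointing up the slope (on), with its centre at about (500,275) in the crop, and the hook lying in its rest. Next I cast rays for exact positions and crop the shelf.

```bash
cat >> h.py <<'E'
def ray(p,uv,z):
    K=np.array([[p['fx'],0,p['cx']],[0,p['fy'],p['cy']],[0,0,1.]])
    n=cv2.undistortPoints(np.array(uv,float).reshape(-1,1,2),K,np.array([p['k1'],0,0,0,0.])).reshape(-1,2)
    Rm=R.from_rotvec(np.ravel(p['rvec'])).as_matrix(); o=-Rm.T@np.ravel(p['tvec']); w=np.c_[n,np.ones(len(n))]@Rm
    return o+w*((np.broadcast_to(z,len(n))-o[2])/w[:,2])[:,None]
E
python3 - <<'E'
from h import *
p=camera_params('top'); c=lambda *a:[(270+x/4.5-.4,110+y/4.5-.4) for x,y in a]
q=ray(p,c((487,35),(695,130),(562,403),(358,312)),[.155,.155,.0706,.0706]); print('console',np.round(q*1000,1)); print('ctr',q.mean(0),[np.linalg.norm(q[i]-q[i-1]) for i in range(4)])
f=(q[0]+q[1]-q[2]-q[3])[:2]; print('yaw',np.arctan2(f[1],f[0]))
q=ray(p,c((123,563),(182,350),(219,222)),[.086,.086,.076]);print('hook',np.round(q*1000,1)); 
for i,j in((0,1),(1,2),(0,2)): d=q[j]-q[i]; print(np.arctan2(d[1],d[0]),np.linalg.norm(d))
q=ray(p,c((137,325),(240,353),(175,590),(63,570)),.014);print('foot',np.round(q*1000,1))
T=np.load('top.npz');im=T['im']
save('c2',cv2.resize(im[30:190,90:290],None,fx=3.7,fy=3.7,interpolation=2))
E
```

```text
console [[ 718.7 -343.4  155. ]
 [ 655.6 -471.   155. ]
 [ 495.8 -398.8   70.6]
 [ 558.1 -267.6   70.6]]
ctr [ 0.60703124 -0.37020771  0.1128    ] [np.float64(0.19664281761073765), np.float64(0.14227574524145425), np.float64(0.19456716239852925), np.float64(0.14528329503109386)]
yaw -0.4327555706371916
hook [[ 394.6 -110.5   86. ]
 [ 532.4 -151.1   86. ]
 [ 618.5 -177.4   76. ]]
-0.2864646802738014 0.1437190110801059
-0.2969012511209396 0.09052472746213944
-0.29048275684485875 0.23390055828138187
foot [[ 560.9 -123.8   14. ]
 [ 540.6 -193.3   14. ]
 [ 380.4 -146.2   14. ]
 [ 394.9  -71.1   14. ]]
```

View pics/c2.png

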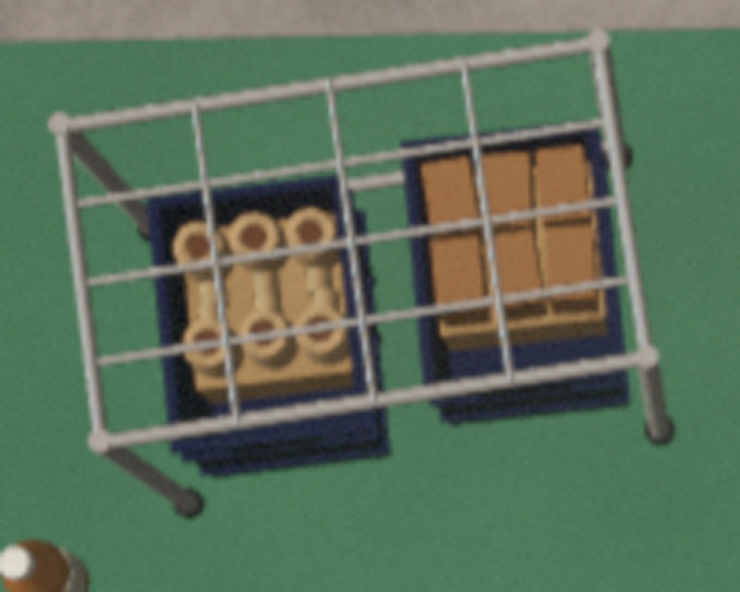

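The bowls crate is on the left, with its front lip at about crop (172,450) to (378,430). The shelf's front corners are at crop (98,440) and (648,357). Next: frames and the first move.

```bash
cat >> h.py <<'E'
np.set_printoptions(suppress=True,precision=4)
def tool(z,y):
    z=np.array(z,float);z/=np.linalg.norm(z);y=np.array(y,float);y-=z*(z@y);y/=np.linalg.norm(y);return np.c_[np.cross(y,z),y,z]
def cur():
    s=read_state();return np.array(s['tool_pos']),R.from_rotvec(s['orientation']).as_matrix(),s
def go(g,Rt,off=.167):   # increments to put grasp point at g with rotation Rt
    p,Rc,s=cur(); t=np.array(g)-off*Rt[:,2]
    dr=R.from_matrix(Rc.T@Rt).as_rotvec(); sl=Rc.T@(t-p)*1000
    print('slide',np.round(sl,1),'dr',np.round(dr,3),'rows',np.linalg.norm(sl)/50,np.degrees(np.linalg.norm(dr))/8.59,'tcp',t)
YC=-.4328; NC=np.array([-np.sin(np.radians(25))*np.cos(YC),-np.sin(np.radians(25))*np.sin(YC),np.cos(np.radians(25))])
GI=np.array([.5643,-.3505,.124]); LV=np.array([-np.sin(YC),np.cos(YC),0])
E
python3 - <<'E'
from h import *
p=camera_params('top'); c=lambda *a:[(90+x/3.7-.4,30+y/3.7-.4) for x,y in a]
q=ray(p,c((98,440),(648,357),(600,40),(58,123)),.2325)
print('shelf',q, 'mid',(q[0]+q[1])/2); print([np.linalg.norm(q[i]-q[i-1]) for i in range(4)])
f=q[0]-q[1];print('yaw',np.arctan2(-f[0],f[1])); f=q[3]-q[0];print(np.arctan2(f[1],f[0]))
q=ray(p,c((188,503),(658,430)),.01);print('postfeet',q)
q=ray(p,c((172,452),(378,425),(338,180),(150,197)),.12);print('lip',q)
q=ray(p,c((205,475),(388,455)),0.0);print('bottom',q)
pp,Rc,s=cur();print(Rc)
for sg in(1,-1):
    Rt=tool(-NC,sg*LV); go(GI+.12*NC,Rt)
w=camera_params('wrist');Rw=R.from_rotvec(np.ravel(w['rvec'])).as_matrix();print('wristcam',-Rw.T@np.ravel(w['tvec']),Rw[2], w['fx'],'cam in tool',Rc.T@(-Rw.T@np.ravel(w['tvec'])-pp),Rc.T@Rw.T)
E
```

```text
shelf [[ 0.6239  0.3724  0.2325]
 [ 0.6783 -0.027   0.2325]
 [ 0.9178  0.0059  0.2325]
 [ 0.8623  0.4062  0.2325]] mid [0.6511 0.1727 0.2325]
[np.float64(0.24076123769833174), np.float64(0.40303259406376013), np.float64(0.24174830432985062), np.float64(0.4040987981899957)]
yaw 0.1353796286977304
0.1407604763914278
postfeet [[ 0.6205  0.3685  0.01  ]
 [ 0.6758 -0.025   0.01  ]]
lip [[0.6394 0.3508 0.12  ]
 [0.6581 0.1895 0.12  ]
 [0.8563 0.2219 0.12  ]
 [0.8452 0.3711 0.12  ]]
bottom [[0.6461 0.3572 0.    ]
 [0.6606 0.2029 0.    ]]
[[-0.949   0.3153 -0.0006]
 [ 0.3153  0.949  -0.0015]
 [ 0.0001 -0.0016 -1.    ]]
slide [-525.6 -740.9   20.8] dr [ 0.023 -0.436  0.111] rows 18.1719842397358 3.0035325453503 tcp [ 0.4542 -0.2996  0.3841]
slide [-525.6 -740.9   20.8] dr [ 0.656  0.034 -2.96 ] rows 18.1719842397358 20.222927154813654 tcp [ 0.4542 -0.2996  0.3841]
wristcam [0.1205 0.5912 0.3847] [ 0.2428 -0.0829 -0.9665] 315.45212111449825 cam in tool [ 0.072  -0.0008  0.0191] [[-0.0011 -0.9665 -0.2567]
 [ 1.     -0.001  -0.0005]
 [ 0.0003 -0.2567  0.9665]]
```

Emit:
servo_tool(increments=[{"slide": [-442, -348, 0], "dr": [0, 0, 1.5], "jaw": 0}, {"slide": [-442, -348, 0], "dr": [0, 0, 1.5], "jaw": 0}, {"slide": [-442, -348, 0], "dr": [0, 0, 1.5], "jaw": 0}, {"slide": [-442, -348, 0], "dr": [0, 0, 1.5], "jaw": 0}, {"slide": [-442, -348, 0], "dr": [0, 0, 1.5], "jaw": 0}, {"slide": [-442, -348, 0], "dr": [0, 0, 1.5], "jaw": 0}, {"slide": [-442, -348, 0], "dr": [0, 0, 1.5], "jaw": 0}, {"slide": [-442, -348, 0], "dr": [0, 0, 1.5], "jaw": 0}, {"slide": [-442, -348, 0], "dr": [0, 0, 1.5], "jaw": 0}, {"slide": [-442, -348, 0], "dr": [0, 0, 1.5], "jaw": 0}, {"slide": [-442, -348, 0], "dr": [0, 0, 1.5], "jaw": 0}, {"slide": [-442, -348, 0], "dr": [0, 0, 1.5], "jaw": 0}, {"slide": [-442, -348, 0], "dr": [0, 0, 1.5], "jaw": 0}, {"slide": [-442, -348, 0], "dr": [0, 0, 1.5], "jaw": 0}])

```text
t: 1.5
tool_pos: [0.4985, 0.1003, 0.4043]
orientation: [-2.48, -1.926, 0.001]
force: [0.6, -0.3, -0.5]
opening: 0.0932
gripper_force: 0.0
```

Run:
```python
from h import *
print(cur()[2]['q'],cur()[0]); go(GI+.12*NC,tool(-NC,-LV))
```

```text
[ 0.0975 -0.1183  1.7387  0.0006  1.5224  0.3476] [0.4985 0.1003 0.4043]
slide [-398.5   56.1   20. ] dr [-0.383  0.319  1.722] rows 8.058527979341068 11.958776531040423 tcp [ 0.4542 -0.2996  0.3841]
```

Emit:
servo_tool(increments=[{"slide": [-398, 56, 20], "dr": [-0.383, 0.319, 1.722], "jaw": 0}, {"slide": [-398, 56, 20], "dr": [-0.383, 0.319, 1.722], "jaw": 0}, {"slide": [-398, 56, 20], "dr": [-0.383, 0.319, 1.722], "jaw": 0}, {"slide": [-398, 56, 20], "dr": [-0.383, 0.319, 1.722], "jaw": 0}, {"slide": [-398, 56, 20], "dr": [-0.383, 0.319, 1.722], "jaw": 0}, {"slide": [-398, 56, 20], "dr": [-0.383, 0.319, 1.722], "jaw": 0}, {"slide": [-398, 56, 20], "dr": [-0.383, 0.319, 1.722], "jaw": 0}, {"slide": [-398, 56, 20], "dr": [-0.383, 0.319, 1.722], "jaw": 0}, {"slide": [-398, 56, 20], "dr": [-0.383, 0.319, 1.722], "jaw": 0}, {"slide": [-398, 56, 20], "dr": [-0.383, 0.319, 1.722], "jaw": 0}, {"slide": [-398, 56, 20], "dr": [-0.383, 0.319, 1.722], "jaw": 0}, {"slide": [-398, 56, 20], "dr": [-0.383, 0.319, 1.722], "jaw": 0}, {"slide": [-398, 56, 20], "dr": [-0.383, 0.319, 1.722], "jaw": 0}, {"slide": [-398, 56, 20], "dr": [-0.383, 0.319, 1.722], "jaw": 0}, {"slide": [-398, 56, 20], "dr": [-0.383, 0.319, 1.722], "jaw": 0}])

```text
t: 3.0
tool_pos: [0.4551, -0.2988, 0.3848]
orientation: [2.912, -0.632, 0.647]
force: [-0.3, -0.5, -0.2]
opening: 0.0929
gripper_force: 0.0
```

Run:
```python
from h import *
print(cur()[2]['q'],cur()[0]); go(GI+.005*NC,tool(-NC,-LV))
p,im,d=snap('wrist'); P=pts(p,d); np.savez('w1.npz',P=P,im=im); save('w1',im)
# in grip frame: x up slope, y level left, z normal
F=np.c_[np.cross(LV,NC),LV,NC]; L=(P-GI)@F*1000
m=(abs(L[...,0])<60)&(abs(L[...,1])<60)&(L[...,2]>-8)&(L[...,2]<30)&(im.max(2)<70)
a=L[m];print(len(a),a.mean(0),np.percentile(a,[2,98],axis=0),'top',np.percentile(a[:,2],80)); print(cv2.minAreaRect(a[:,:2].astype(np.float32)))
f=(abs(L[...,0])<90)&(abs(L[...,1])<70)&(im.min(2)>140)&(abs(L[...,2]+30)<12); a=L[f];A=np.c_[a[:,:2],np.ones(len(a))];print('face',np.linalg.lstsq(A,a[:,2],rcond=None)[0])
```

```text
[-0.718  -0.2244  1.9011  0.1398  1.0479  1.2362] [ 0.4551 -0.2988  0.3848]
slide [ -0.9   1.3 115.5] dr [-0.002 -0.001  0.005] rows 2.309245156480674 0.034825593882726 tcp [ 0.4983 -0.32    0.2799]
1372 [-0.0873 -0.7686 14.1304] [[-36.1338  -8.3166   5.0307]
 [ 38.8968   6.8759  16.2969]] top 15.335690344702236
((0.45409393310546875, -1.038534164428711), (15.935872077941895, 77.45252227783203), 89.94491577148438)
face [ -0.0027  -0.0017 -33.6512]
```

View pics/w1.png

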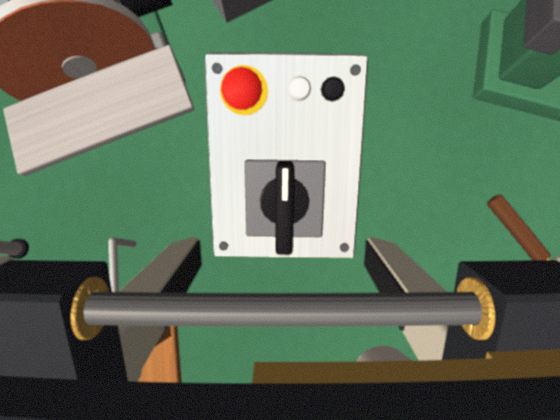

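The wrist view shows the bar at (285,205), on and centred between the fingers. Its measured centre is within 1 mm. I descend and grip.

Emit:
servo_tool(increments=[{"slide": [-1, 2, 50], "dr": [0, 0, 0], "jaw": 0.5}, {"slide": [-1, 2, 90], "dr": [0, 0, 0], "jaw": 0.5}, {"slide": [-1, 2, 114], "dr": [0, 0, 0], "jaw": 0.5}, {"slide": [-1, 2, 114], "dr": [0, 0, 0], "jaw": 0.5}, {"slide": [-1, 2, 114], "dr": [0, 0, 0], "jaw": 1}, {"slide": [-1, 2, 114], "dr": [0, 0, 0], "jaw": 1}, {"slide": [-1, 2, 114], "dr": [0, 0, 0], "jaw": 1}, {"slide": [-1, 2, 114], "dr": [0, 0, 0], "jaw": 1}, {"slide": [-1, 2, 114], "dr": [0, 0, 0], "jaw": 1}], force=20)

```text
t: 3.95
tool_pos: [0.497, -0.3215, 0.2822]
orientation: [2.908, -0.639, 0.649]
force: [0.5, 0.6, 0.7]
opening: 0.0256
gripper_force: 0.0
```

Emit:
servo_tool(increments=[{"slide": [0, 0, 0], "dr": [0, 0, 0], "jaw": 1}, {"slide": [0, 0, 0], "dr": [0, 0, 0], "jaw": 1}, {"slide": [0, 0, 0], "dr": [0, 0, 0], "jaw": 1}, {"slide": [0, 0, 0], "dr": [0, 0, -0.15], "jaw": 1}, {"slide": [0, 0, 0], "dr": [0, 0, -0.3], "jaw": 1}, {"slide": [0, 0, 0], "dr": [0, 0, -0.45], "jaw": 1}, {"slide": [0, 0, 0], "dr": [0, 0, -0.6], "jaw": 1}, {"slide": [0, 0, 0], "dr": [0, 0, -0.75], "jaw": 1}, {"slide": [0, 0, 0], "dr": [0, 0, -0.9], "jaw": 1}, {"slide": [0, 0, 0], "dr": [0, 0, -1.05], "jaw": 1}, {"slide": [0, 0, 0], "dr": [0, 0, -1.2], "jaw": 1}, {"slide": [0, 0, 0], "dr": [0, 0, -1.35], "jaw": 1}, {"slide": [0, 0, 0], "dr": [0, 0, -1.5], "jaw": 1}, {"slide": [0, 0, 0], "dr": [0, 0, -1.55], "jaw": 1}, {"slide": [0, 0, 0], "dr": [0, 0, -1.55], "jaw": 1}])

```text
t: 5.45
tool_pos: [0.4974, -0.3195, 0.2815]
orientation: [2.336, 1.467, 0.338]
force: [-4.4, 15.2, 9.9]
opening: 0.0159
gripper_force: 20.0
```

Next I release and retreat along the axis.

Emit:
servo_tool(increments=[{"slide": [0, 0, 0], "dr": [0, 0, 0], "jaw": 0.5}, {"slide": [0, 0, 0], "dr": [0, 0, 0], "jaw": 0.5}, {"slide": [0, 0, 0], "dr": [0, 0, 0], "jaw": 0.5}, {"slide": [0, 0, 0], "dr": [0, 0, 0], "jaw": 0.5}, {"slide": [0, 0, -50], "dr": [0, 0, 0], "jaw": 0.4}, {"slide": [0, 0, -100], "dr": [0, 0, 0], "jaw": 0.4}, {"slide": [0, 0, -130], "dr": [0, 0, 0], "jaw": 0.4}, {"slide": [0, 0, -130], "dr": [0, 0, 0], "jaw": 0.4}])

```text
t: 6.25
tool_pos: [0.4469, -0.299, 0.405]
orientation: [2.329, 1.456, 0.339]
force: [-0.1, 0.0, -0.0]
opening: 0.0559
gripper_force: 0.0
```

Run:
```python
from h import *
print(cur()[2]['q'],cur()[0])
p,im,d=snap('wrist'); P=pts(p,d); save('w2',im)
F=np.c_[np.cross(LV,NC),LV,NC]; L=(P-GI)@F*1000
m=(abs(L[...,0])<60)&(abs(L[...,1])<60)&(L[...,2]>-8)&(L[...,2]<30)&(im.max(2)<70)
a=L[m];print(len(a),cv2.minAreaRect(a[:,:2].astype(np.float32)),np.ptp(a,axis=0))
yh=-.2905; G=np.array([.4663,-.132,.074]); lat=[-np.sin(yh),np.cos(yh),0]
for s in(1,-1): go(G+[0,0,.1],tool([0,0,-1],s*np.array(lat)))
```

```text
[-0.7293 -0.2605  1.8958  0.1409  1.08   -0.3156] [ 0.4469 -0.299   0.405 ]
1171 ((-0.9507451057434082, 0.7325515747070312), (76.7686538696289, 16.003158569335938), 89.60919952392578) [16.2169 76.783  22.7319]
slide [158.1 -76.8  32.5] dr [ 0.332  0.378 -1.702] rows 3.5743964495431526 11.84006144926759 tcp [ 0.4663 -0.132   0.341 ]
slide [158.1 -76.8  32.5] dr [ 0.362 -0.318  1.383] rows 3.5743964495431526 9.768147118989985 tcp [ 0.4663 -0.132   0.341 ]
```

The isolator bar now lies level (measured 77 across), so it is off. Now to above the hook.

Emit:
servo_tool(increments=[{"slide": [158, -77, 32], "dr": [0.362, -0.318, 1.383], "jaw": 0.3}, {"slide": [158, -77, 32], "dr": [0.362, -0.318, 1.383], "jaw": 0.3}, {"slide": [158, -77, 32], "dr": [0.362, -0.318, 1.383], "jaw": 0.3}, {"slide": [158, -77, 32], "dr": [0.362, -0.318, 1.383], "jaw": 0.3}, {"slide": [158, -77, 32], "dr": [0.362, -0.318, 1.383], "jaw": 0.3}, {"slide": [158, -77, 32], "dr": [0.362, -0.318, 1.383], "jaw": 0.3}, {"slide": [158, -77, 32], "dr": [0.362, -0.318, 1.383], "jaw": 0.3}, {"slide": [158, -77, 32], "dr": [0.362, -0.318, 1.383], "jaw": 0.3}, {"slide": [158, -77, 32], "dr": [0.362, -0.318, 1.383], "jaw": 0.3}, {"slide": [158, -77, 32], "dr": [0.362, -0.318, 1.383], "jaw": 0.3}, {"slide": [158, -77, 32], "dr": [0.362, -0.318, 1.383], "jaw": 0.3}, {"slide": [158, -77, 32], "dr": [0.362, -0.318, 1.383], "jaw": 0.3}, {"slide": [158, -77, 32], "dr": [0.362, -0.318, 1.383], "jaw": 0.3}])

```text
t: 7.6
tool_pos: [0.4653, -0.1312, 0.3372]
orientation: [-3.106, 0.45, 0.01]
force: [-0.1, 0.2, 0.2]
opening: 0.0651
gripper_force: 0.0
```

Run:
```python
from h import *
print(cur()[2]['q'],cur()[0])
p,im,d=snap('wrist'); P=pts(p,d); save('w3',im); np.savez('w3.npz',P=P,im=im)
yh=-.2905; G=np.array([.4663,-.132,.074]); F=np.array([[np.cos(yh),-np.sin(yh),0],[np.sin(yh),np.cos(yh),0],[0,0,1]])
L=(P-G)@F*1000
m=(abs(L[...,1])<13)&(L[...,0]>-80)&(L[...,0]<68)&(abs(L[...,2]-13)<6)
m2=(abs(L[...,1])<10)&(L[...,0]>85)&(L[...,0]<165)&(abs(L[...,2])<10)
for k in(m,m2):
    a=L[k]; print(len(a)); 
    if len(a)>20: print(np.percentile(a,[2,50,98],axis=0),np.polyfit(a[:,0],a[:,1],1))
go(G,tool([0,0,-1],-F[:,1]))
```

```text
[-0.3815 -0.1435  1.8853  0.0016  1.407   1.4765] [ 0.4653 -0.1312  0.3372]
4818
[[-63.4397 -10.7067   9.7046]
 [  7.6236  -0.0709  14.4358]
 [ 65.6369  10.6452  16.1065]] [-0.0171 -0.0091]
1113
[[ 86.5695  -6.0856   1.2614]
 [118.7773  -1.9893   4.1002]
 [147.9413   1.6367   5.9666]] [-0.0201  0.2319]
slide [ 1.8  0.8 96.5] dr [-0.002  0.006  0.003] rows 1.9309939518979256 0.04954179990679603 tcp [ 0.4663 -0.132   0.241 ]
```

View pics/w3.png

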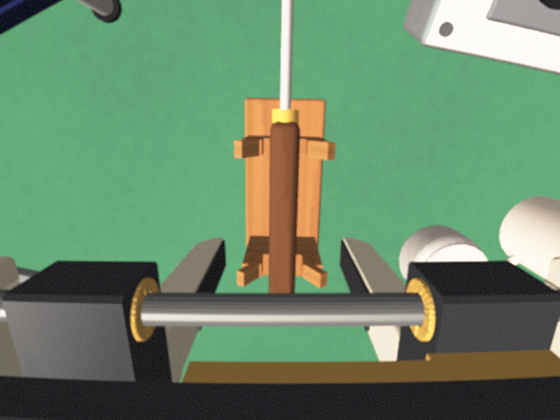

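Emit:
servo_tool(increments=[{"slide": [2, 1, 50], "dr": [0, 0, 0.017], "jaw": 0.3}, {"slide": [2, 1, 85], "dr": [0, 0, 0.017], "jaw": 0.3}, {"slide": [2, 1, 97], "dr": [0, 0, 0.017], "jaw": 0.3}, {"slide": [2, 1, 97], "dr": [0, 0, 0.017], "jaw": 0.3}, {"slide": [2, 1, 97], "dr": [0, 0, 0.017], "jaw": 1}, {"slide": [2, 1, 97], "dr": [0, 0, 0.017], "jaw": 1}, {"slide": [2, 1, 97], "dr": [0, 0, 0.017], "jaw": 1}, {"slide": [2, 1, 97], "dr": [0, 0, 0.017], "jaw": 1}, {"slide": [2, 1, 97], "dr": [0, 0, 0.017], "jaw": 1}, {"slide": [2, 1, 97], "dr": [0, 0, 0.017], "jaw": 1}, {"slide": [2, 1, 97], "dr": [0, 0, 0.017], "jaw": 1}], force=55)

```text
t: 8.75
tool_pos: [0.4668, -0.1323, 0.2419]
orientation: [-3.101, 0.48, 0.007]
force: [-1.0, 0.7, 2.8]
opening: 0.0214
gripper_force: 55.0
```

Hook gripped (opening 21.4). I lift it straight up.

Emit:
servo_tool(increments=[{"slide": [0, 0, -20], "dr": [0, 0, 0], "jaw": 1}, {"slide": [0, 0, -45], "dr": [0, 0, 0], "jaw": 1}, {"slide": [0, 0, -80], "dr": [0, 0, 0], "jaw": 1}, {"slide": [0, 0, -120], "dr": [0, 0, 0], "jaw": 1}, {"slide": [0, 0, -120], "dr": [0, 0, 0], "jaw": 1}, {"slide": [0, 0, -120], "dr": [0, 0, 0], "jaw": 1}])

```text
t: 9.35
tool_pos: [0.4674, -0.1328, 0.3622]
orientation: [-3.102, 0.48, 0.005]
force: [-0.0, 0.5, -2.7]
opening: 0.0216
gripper_force: 55.0
```

```bash
cat >> h.py <<'E'
def hk(yw): return tool([0,0,-1],[np.sin(yw),-np.cos(yw),0])
LIP=np.array([.652,.279,.120]); YS=.12
def lip(dx,dz): # hook origin so that the tip is dx inside the lip's outer face, dz above lip
    return LIP+np.array([np.cos(YS),np.sin(YS),0])*(dx-.155)+[0,0,dz+.049]
E
python3 - <<'E'
from h import *
print(cur()[2]['q'],cur()[0],cur()[2]['force'])
go(lip(-.09,.026),hk(YS))
E
```

```text
[-0.3833 -0.1571  1.851   0.0021  1.4515  1.4942] [ 0.4674 -0.1328  0.3622] [-0.0343  0.5215 -2.667 ]
slide [-171.4 -346.9    1.6] dr [-0.003  0.003 -0.427] rows 7.739264590725417 2.847543731599425 tcp [0.4088 0.2497 0.362 ]
```

Emit:
servo_tool(increments=[{"slide": [-20, -40, 0], "dr": [0, 0, -0.05], "jaw": 1}, {"slide": [-43, -87, 0], "dr": [0, 0, -0.11], "jaw": 1}, {"slide": [-65, -130, 0], "dr": [0, 0, -0.16], "jaw": 1}, {"slide": [-86, -174, 0], "dr": [0, 0, -0.21], "jaw": 1}, {"slide": [-107, -217, 0], "dr": [0, 0, -0.27], "jaw": 1}, {"slide": [-129, -260, 0], "dr": [0, 0, -0.32], "jaw": 1}, {"slide": [-150, -304, 1], "dr": [0, 0, -0.38], "jaw": 1}, {"slide": [-171, -347, 2], "dr": [0, 0, -0.427], "jaw": 1}, {"slide": [-171, -347, 2], "dr": [0, 0, -0.427], "jaw": 1}, {"slide": [-171, -347, 2], "dr": [0, 0, -0.427], "jaw": 1}])

```text
t: 10.35
tool_pos: [0.4079, 0.2505, 0.3589]
orientation: [-3.133, -0.193, 0.013]
force: [0.3, 0.1, -3.2]
opening: 0.0217
gripper_force: 55.0
```

Run:
```python
from h import *
print(cur()[2]['q'],cur()[0])
go(lip(.032,.026),hk(YS))
p,im,d=snap('scene');P=pts(p,d)
# hook check: rod points in hook frame (predicted)
t,Rc,_=cur(); g=t+.167*Rc[:,2]; F=np.c_[Rc[:,0],-Rc[:,1],-Rc[:,2]]
for n in('scene','top'):
    if n=='top': p,im,d=snap(n);P=pts(p,d)
    L=(P-g)@F*1000; m=(L[...,0]>80)&(L[...,0]<175)&(abs(L[...,1])<25)&(L[...,2]>-70)&(L[...,2]<30); a=L[m]
    print(n,len(a)); 
    up=a[a[:,2]>-15]; 
    if len(up)>8: print('rod',np.polyfit(up[:,0],up[:,1],1),np.polyfit(up[:,0],up[:,2],1),up[:,0].max(),'lowest',a[:,2].min())
save('s2',np.vstack([cv2.resize(im[50:240,80:300],(660,570))]))
```

```text
[ 0.4415 -0.1744  1.8724  0.0053  1.4502  1.8886] [0.4079 0.2505 0.3589]
slide [122.7   1.3  -4. ] dr [-0.003  0.008  0.003] rows 2.4562946636517955 0.05985654793662342 tcp [0.5299 0.2643 0.362 ]
scene 95
rod [-0.014   0.9877] [-0.0615  7.7019] 156.73614262024697 lowest -49.020886238807044
top 95
rod [-0.0018 -0.3364] [-0.0473  8.2517] 157.29814872313202 lowest -44.8652116941762
```

View pics/s2.png

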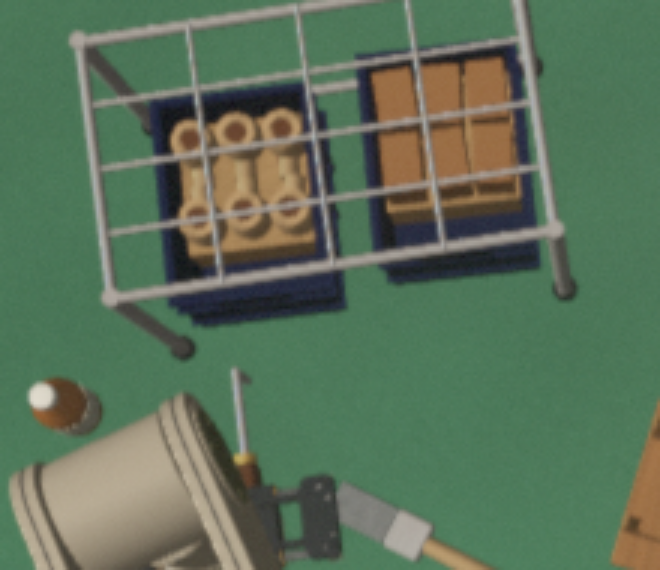

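The top view shows the hook tip at crop (237,372), in line with the bowls crate's front wall. Advancing under the wires.

Emit:
servo_tool(increments=[{"slide": [10, 0, -5], "dr": [0, 0, 0], "jaw": 1}, {"slide": [35, 0, -5], "dr": [0, 0, 0], "jaw": 1}, {"slide": [60, 1, -5], "dr": [0, 0, 0], "jaw": 1}, {"slide": [85, 1, -5], "dr": [0, 0, 0], "jaw": 1}, {"slide": [110, 1, -5], "dr": [0, 0, 0], "jaw": 1}, {"slide": [124, 1, -5], "dr": [0, 0, 0], "jaw": 1}, {"slide": [124, 1, -5], "dr": [0, 0, 0], "jaw": 1}, {"slide": [124, 1, -5], "dr": [0, 0, 0], "jaw": 1}])

```text
t: 11.25
tool_pos: [0.5329, 0.2624, 0.3657]
orientation: [-3.132, -0.185, 0.008]
force: [-0.2, 0.1, -2.3]
opening: 0.0218
gripper_force: 55.0
```

Run:
```python
from h import *
print(cur()[0],cur()[2]['force'])
t,Rc,_=cur(); g=t+.167*Rc[:,2]; F=np.c_[Rc[:,0],-Rc[:,1],-Rc[:,2]]
p,im,d=snap('top');a=im;P=pts(p,d)
p2,b,d2=snap('scene');P2=pts(p2,d2)
# navy lip points from both, in hook frame relative to the tip
tip=g+F@[.155,0,-.054]
for X,I in((P,a),(P2,b)):
    hsv=cv2.cvtColor(I,cv2.COLOR_RGB2HSV).astype(int); L=(X-tip)@F*1000
    m=(hsv[...,0]>105)&(hsv[...,0]<135)&(hsv[...,1]>80)&(abs(L[...,1])<70)&(X[...,2]>.108)&(X[...,2]<.128)&(L[...,0]<25)&(L[...,0]>-70)
    q=L[m]; print(len(q)); 
    if len(q)>5: print(np.percentile(q[:,0],[5,25,50,75,95]),np.polyfit(q[:,1],q[:,0],1),q[:,1].min(),q[:,1].max())
A=cv2.resize(a[60:180,100:220],(400,400)); B=cv2.resize(b[150:290,340:480],(400,400)); save('s3',np.hstack([A,B]))
```

```text
[0.5329 0.2624 0.3657] [-0.1747  0.1032 -2.2779]
84
[-40.229  -37.454  -35.147  -32.8541 -30.8545] [  0.0276 -34.2133] -69.0841329793825 6.084404523964785
0
```

View pics/s3.png

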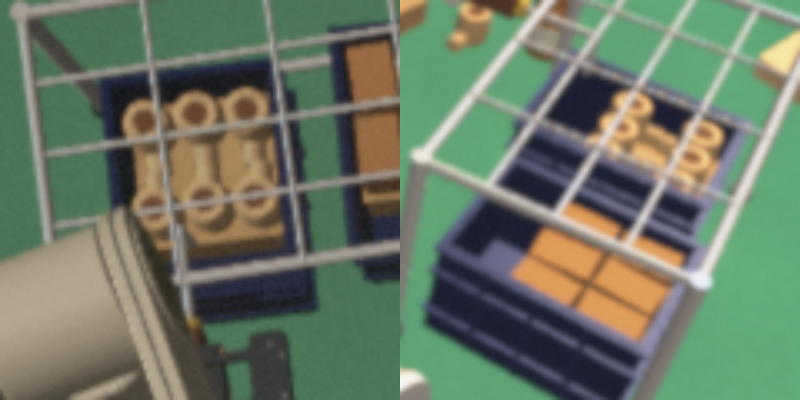

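The front wall is measured about 35 mm ahead of the tip, in the clear gap. I lower the hook.

Emit:
servo_tool(increments=[{"slide": [0, 0, 15], "dr": [0, 0, 0], "jaw": 1}, {"slide": [0, 0, 30], "dr": [0, 0, 0], "jaw": 1}, {"slide": [0, 0, 45], "dr": [0, 0, 0], "jaw": 1}, {"slide": [0, 0, 57], "dr": [0, 0, 0], "jaw": 1}, {"slide": [0, 0, 57], "dr": [0, 0, 0], "jaw": 1}, {"slide": [0, 0, 57], "dr": [0, 0, 0], "jaw": 1}])

```text
t: 11.95
tool_pos: [0.5318, 0.2638, 0.3083]
orientation: [-3.132, -0.189, 0.008]
force: [0.7, 0.6, -1.7]
opening: 0.0217
gripper_force: 55.0
```

Emit:
servo_tool(increments=[{"slide": [-10, 0, 0], "dr": [0, 0, 0], "jaw": 1}, {"slide": [-18, 0, 0], "dr": [0, 0, 0], "jaw": 1}, {"slide": [-24, 0, 0], "dr": [0, 0, 0], "jaw": 1}, {"slide": [-30, 0, 0], "dr": [0, 0, 0], "jaw": 1}, {"slide": [-36, 0, 0], "dr": [0, 0, 0], "jaw": 1}, {"slide": [-42, 0, 0], "dr": [0, 0, 0], "jaw": 1}, {"slide": [-48, 0, 0], "dr": [0, 0, 0], "jaw": 1}, {"slide": [-54, 0, 0], "dr": [0, 0, 0], "jaw": 1}, {"slide": [-60, 0, 0], "dr": [0, 0, 0], "jaw": 1}, {"slide": [-60, 0, 0], "dr": [0, 0, 0], "jaw": 1}])

```text
t: 12.95
tool_pos: [0.4716, 0.2566, 0.3091]
orientation: [-3.132, -0.189, 0.008]
force: [0.7, 0.9, -1.5]
opening: 0.0216
gripper_force: 55.0
```

```bash
cat > m.py <<'E'
from h import *
t,Rc,s=cur(); g=t+.167*Rc[:,2]; F=np.c_[Rc[:,0],-Rc[:,1],-Rc[:,2]]; print(t,s['force'],s['q'])
ys=.138; S=np.array([[np.cos(ys),-np.sin(ys),0],[np.sin(ys),np.cos(ys),0],[0,0,1]]); O=np.array([.6511,.1727,0])
p,im,d=snap('top');P=pts(p,d)
hsv=cv2.cvtColor(im,cv2.COLOR_RGB2HSV).astype(int); L=(P-O)@S*1000; H=(P-g)@F*1000
nav=(hsv[...,0]>105)&(hsv[...,0]<135)&(hsv[...,1]>80)&(P[...,2]>.108)&(P[...,2]<.128)
for n,sg in(('bowls',1),('blocks',-1)):
    m=nav&(L[...,1]*sg>15)&(L[...,1]*sg<195)&(L[...,0]<50)&(L[...,0]>-140); q=L[m]
    m3=nav&(L[...,1]*sg>15)&(L[...,1]*sg<195)&(L[...,0]>150); b=L[m3]
    print(n,len(q),'front',np.percentile(q[:,0],[3,50,97]) if len(q) else '',q[:,1].min() if len(q) else '',q[:,1].max() if len(q) else '')
    if len(q)>20: print(' fit x(y)',np.polyfit(q[:,1],q[:,0],1))
    if len(b)>10: print(' back',np.percentile(b[:,0],[50,97]),b[:,1].min(),b[:,1].max(),np.polyfit(b[:,1],b[:,0],1))
m=(H[...,0]>60)&(H[...,0]<175)&(abs(H[...,1])<25)&(H[...,2]>-15)&(H[...,2]<25)&(im.min(2)>90); a=H[m]
if len(a)>8: print('rod',np.polyfit(a[:,0],a[:,1],1),np.polyfit(a[:,0],a[:,2],1))
save('m%d'%(s['t']*100),im)
E
python3 m.py
```

```text
[0.4716 0.2566 0.3091] [ 0.7293  0.8555 -1.4597] [0.4007 0.028  1.7736 0.0058 1.3433 1.8498]
bowls 189 front [-26.6865 -18.4235  46.873 ] 22.320512063588474 177.76880049617188
 fit x(y) [  0.139  -19.1623]
 back [175.5857 180.8155] 24.282523219685995 174.32811581728367 [ -0.0042 175.4611]
blocks 26 front [19.056  42.9397 48.83  ] -180.8913888432064 -26.91721364227591
 fit x(y) [ 0.0274 43.1014]
 back [196.898  216.3774] -187.8844892722031 -30.65647725003656 [ -0.0553 188.4961]
rod [ 0.0073 -1.07  ] [0.001  3.6165]
```

The crate follows; its front stands about 21 mm out and needs about 59 mm more.

Emit:
servo_tool(increments=[{"slide": [-6, 0, 0], "dr": [0, 0, 0], "jaw": 1}, {"slide": [-13, 0, 0], "dr": [0, 0, 0], "jaw": 1}, {"slide": [-20, 0, 0], "dr": [0, 0, 0], "jaw": 1}, {"slide": [-27, 0, 0], "dr": [0, 0, 0], "jaw": 1}, {"slide": [-34, 1, 0], "dr": [0, 0, 0], "jaw": 1}, {"slide": [-41, 1, 0], "dr": [0, 0, 0], "jaw": 1}, {"slide": [-48, 1, 0], "dr": [0, 0, 0], "jaw": 1}, {"slide": [-53, 1, 0], "dr": [0, 0, 0], "jaw": 1}, {"slide": [-58, 1, 0], "dr": [0, 0, 0], "jaw": 1}, {"slide": [-58, 1, 0], "dr": [0, 0, 0], "jaw": 1}])

```text
t: 14.0
tool_pos: [0.4143, 0.2486, 0.3094]
orientation: [-3.132, -0.189, 0.008]
force: [0.1, 0.3, -1.7]
opening: 0.0219
gripper_force: 55.0
```

```bash
python3 m.py
```

```text
[0.4143 0.2486 0.3094] [ 0.0592  0.2828 -1.6749] [ 0.4321 -0.1214  1.9177  0.0059  1.3484  1.8812]
bowls 313 front [-84.1523 -62.5641  42.8552] 21.571813920840555 179.8018944690327
 fit x(y) [  0.1195 -58.0565]
blocks 25 front [18.8093 43.4821 49.4268] -180.83626029448044 -26.92570000708794
 fit x(y) [ 0.029  45.4424]
 back [194.5648 217.0841] -187.9717958298572 -32.36152584430489 [ -0.0175 190.8339]
rod [ 0.0017 -0.2299] [-0.0328  7.1519]
```

About 80–84 mm out. I unhook: forward 12, then straight up.

Emit:
servo_tool(increments=[{"slide": [6, 0, 0], "dr": [0, 0, 0], "jaw": 1}, {"slide": [12, 0, 0], "dr": [0, 0, 0], "jaw": 1}, {"slide": [12, 0, 0], "dr": [0, 0, 0], "jaw": 1}, {"slide": [12, 0, -25], "dr": [0, 0, 0], "jaw": 1}, {"slide": [12, 0, -60], "dr": [0, 0, 0], "jaw": 1}, {"slide": [12, 0, -90], "dr": [0, 0, 0], "jaw": 1}, {"slide": [12, 0, -90], "dr": [0, 0, 0], "jaw": 1}])

```text
t: 14.75
tool_pos: [0.4286, 0.2502, 0.4044]
orientation: [-3.129, -0.188, -0.005]
force: [0.4, 0.1, -1.2]
opening: 0.022
gripper_force: 55.0
```

```bash
python3 m.py
python3 - <<'E'
from h import *
# target: same as at pick, 90 above
Rt=R.from_rotvec([-3.101,.48,.007]).as_matrix(); t=np.array([.4668,-.1323,.2419]); go(t+.167*Rt[:,2]+[0,0,.12],Rt)
E
```

```text
[0.4286 0.2502 0.4044] [ 0.4041  0.0574 -1.1863] [ 0.4229 -0.1565  1.7732  0.0055  1.5193  1.8735]
bowls 274 front [-84.0519 -65.108   44.5627] 21.543197540879877 178.97949429998826
 fit x(y) [  0.2322 -65.1781]
blocks 26 front [19.1363 44.4662 49.5251] -180.8524820434582 -27.01297439595127
 fit x(y) [ 0.029  46.1325]
 back [193.2244 215.8602] -187.93330227343674 -30.584814720634924 [ -0.0413 186.2344]
rod [-0.0094  1.0063] [-0.0493  9.9556]
slide [ -7.4 384.4  37.5] dr [-0.002 -0.004  0.427] rows 7.726377478423033 2.8493517993686246 tcp [ 0.4668 -0.1323  0.3619]
```

The crate and blocks look good. Returning the hook, levelling its ~0.05 rad nose droop.

Run:
```python
from h import *
Rt=R.from_rotvec([-3.101,.48,.007]).as_matrix(); t=np.array([.4668,-.1323,.2419]); go(t+.167*Rt[:,2]+[0,0,.12],Rt@R.from_rotvec([0,.045,0]).as_matrix())
```

```text
slide [-14.2 381.3  37.6] dr [-0.012  0.041  0.427] rows 7.668578981017926 2.8624102338851536 tcp [ 0.4596 -0.13    0.3618]
```

Emit:
servo_tool(increments=[{"slide": [-2, 40, 0], "dr": [0, 0, 0.05], "jaw": 1}, {"slide": [-4, 88, 5], "dr": [0, 0.01, 0.1], "jaw": 1}, {"slide": [-6, 136, 10], "dr": [0, 0.01, 0.16], "jaw": 1}, {"slide": [-8, 184, 15], "dr": [0, 0.02, 0.21], "jaw": 1}, {"slide": [-9, 232, 20], "dr": [-0.01, 0.02, 0.27], "jaw": 1}, {"slide": [-10, 280, 25], "dr": [-0.01, 0.03, 0.32], "jaw": 1}, {"slide": [-12, 328, 30], "dr": [-0.01, 0.04, 0.37], "jaw": 1}, {"slide": [-14, 370, 35], "dr": [-0.012, 0.041, 0.427], "jaw": 1}, {"slide": [-14, 381, 37], "dr": [-0.012, 0.041, 0.427], "jaw": 1}, {"slide": [-14, 381, 37], "dr": [-0.012, 0.041, 0.427], "jaw": 1}, {"slide": [-14, 381, 37], "dr": [-0.012, 0.041, 0.427], "jaw": 1}])

```text
t: 15.9
tool_pos: [0.4586, -0.1293, 0.3595]
orientation: [3.099, -0.479, 0.054]
force: [-0.1, 0.1, -2.7]
opening: 0.0215
gripper_force: 55.0
```

Run:
```python
from h import *
Rt=R.from_rotvec([-3.101,.48,.007]).as_matrix(); t=np.array([.4668,-.1323,.2419]); 
go(t+.167*Rt[:,2]+[0,0,.0],Rt@R.from_rotvec([0,.045,0]).as_matrix())
g0=t+.167*Rt[:,2]; F=np.c_[Rt[:,0],-Rt[:,1],-Rt[:,2]]
for n in('top','scene'):
    p,im,d=snap(n); H=(pts(p,d)-g0)@F*1000
    m=(H[...,0]>60)&(H[...,0]<185)&(abs(H[...,1])<25)&(H[...,2]>80)&(H[...,2]<150)&(im.min(2)>80); a=H[m]
    print(n,len(a)); 
    if len(a)>8: print('rod',np.polyfit(a[:,0],a[:,1],1),np.polyfit(a[:,0],a[:,2],1),a[:,0].max())
print(cur()[2]['force'],cur()[0])
```

```text
slide [ -2.9   0.4 117.7] dr [0.003 0.006 0.001] rows 2.3546245787586018 0.040872720590313175 tcp [ 0.4596 -0.13    0.2418]
top 58
rod [-0.0003  0.1652] [  0.0516 120.1333] 151.7846049923585
scene 167
rod [-0.0256  4.0806] [ -0.2159 144.5693] 156.851767627621
[ 0.5905  1.0673 -1.6432] [ 0.4589 -0.1287  0.3603]
```

Emit:
servo_tool(increments=[{"slide": [-1, 0, 40], "dr": [0, 0, 0], "jaw": 1}, {"slide": [-2, 0, 75], "dr": [0, 0, 0], "jaw": 1}, {"slide": [-3, 0, 95], "dr": [0, 0, 0], "jaw": 1}, {"slide": [-3, 0, 107], "dr": [0, 0, 0], "jaw": 1}, {"slide": [-3, 0, 113], "dr": [0, 0, 0], "jaw": 1}, {"slide": [-3, 0, 117], "dr": [0, 0, 0], "jaw": 1}, {"slide": [-3, 0, 117], "dr": [0, 0, 0], "jaw": 1}])

```text
t: 16.7
tool_pos: [0.4607, -0.1304, 0.2445]
orientation: [3.098, -0.479, 0.059]
force: [0.8, 0.3, -1.6]
opening: 0.0217
gripper_force: 55.0
```

Emit:
servo_tool(increments=[{"slide": [0, 0, 2], "dr": [0, 0, 0], "jaw": 1}, {"slide": [0, 0, 3], "dr": [0, 0, 0], "jaw": 1}, {"slide": [0, 0, 3], "dr": [0, 0, 0], "jaw": 1}, {"slide": [0, 0, 3], "dr": [0, 0, 0], "jaw": 0.3}, {"slide": [0, 0, 3], "dr": [0, 0, 0], "jaw": 0.3}, {"slide": [0, 0, 3], "dr": [0, 0, 0], "jaw": 0.3}, {"slide": [0, 0, 3], "dr": [0, 0, 0], "jaw": 0.3}, {"slide": [0, 0, 3], "dr": [0, 0, 0], "jaw": 0.3}, {"slide": [0, 0, -40], "dr": [0, 0, 0], "jaw": 0.3}, {"slide": [0, 0, -85], "dr": [0, 0, 0], "jaw": 0.3}, {"slide": [0, 0, -130], "dr": [0, 0, 0], "jaw": 0.3}, {"slide": [0, 0, -170], "dr": [0, 0, 0], "jaw": 0.3}, {"slide": [0, 0, -170], "dr": [0, 0, 0], "jaw": 0.3}])

```text
t: 18.0
tool_pos: [0.4554, -0.129, 0.4206]
orientation: [3.095, -0.479, 0.074]
force: [1.1, -0.3, -0.9]
opening: 0.0653
gripper_force: 0.0
```

Run:
```python
from h import *
t,Rc,s=cur(); print(t,s['force'],s['q'],s['opening'])
yh=-.2905; G=np.array([.4663,-.132,.074]); F=np.array([[np.cos(yh),-np.sin(yh),0],[np.sin(yh),np.cos(yh),0],[0,0,1]])
p,im,d=snap('wrist'); P=pts(p,d); save('w4',im); L=(P-G)@F*1000
m=(abs(L[...,1])<13)&(L[...,0]>-80)&(L[...,0]<68)&(abs(L[...,2]-13)<6)
m2=(abs(L[...,1])<10)&(L[...,0]>85)&(L[...,0]<165)&(abs(L[...,2])<12)
for k in(m,m2):
    a=L[k]; print(len(a),np.percentile(a,[2,50,98],axis=0),np.polyfit(a[:,0],a[:,1],1),np.polyfit(a[:,0],a[:,2],1))
go(GI+.005*NC+.1*NC,tool(-NC,[*(np.cross(LV,NC))])); go(GI+.105*NC,tool(-NC,-np.cross(LV,NC)))
```

```text
[ 0.4554 -0.129   0.4206] [ 1.0992 -0.3138 -0.8537] [-0.3854 -0.2515  1.8264  0.0024  1.5188  1.4922] 0.06529803459372022
2813 [[-68.341  -11.7565   9.6683]
 [  1.7545  -1.2591  14.3977]
 [ 65.7587   9.5051  16.1914]] [-0.0184 -1.2472] [ 0.0011 14.0533]
621 [[ 86.6281  -7.6785   1.6073]
 [121.9851  -3.8527   4.1708]
 [156.3335   0.0465   6.1774]] [-0.0172 -1.763 ] [-0.0021  4.3117]
slide [ 55.1 163.8  49.3] dr [-0.325  0.28  -1.426] rows 3.5936689516810945 9.931925602338705 tcp [ 0.4599 -0.3023  0.3705]
slide [ 55.1 163.8  49.3] dr [0.29  0.336 1.671] rows 3.5936689516810945 11.534607703495935 tcp [ 0.4599 -0.3023  0.3705]
```

View pics/w4.png

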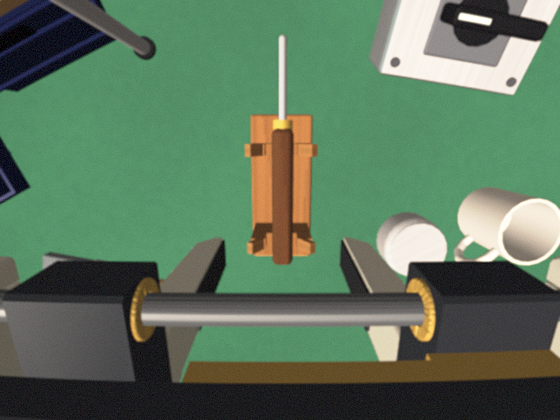

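The hook lies level in its rest, within about 1 mm of before. The isolator bar, at (490,20), is still across the face. Back to the isolator, with the closing line up the slope.

Emit:
servo_tool(increments=[{"slide": [55, 164, 49], "dr": [-0.325, 0.28, -1.426], "jaw": 0.4}, {"slide": [55, 164, 49], "dr": [-0.325, 0.28, -1.426], "jaw": 0.4}, {"slide": [55, 164, 49], "dr": [-0.325, 0.28, -1.426], "jaw": 0.4}, {"slide": [55, 164, 49], "dr": [-0.325, 0.28, -1.426], "jaw": 0.4}, {"slide": [55, 164, 49], "dr": [-0.325, 0.28, -1.426], "jaw": 0.4}, {"slide": [55, 164, 49], "dr": [-0.325, 0.28, -1.426], "jaw": 0.4}, {"slide": [55, 164, 49], "dr": [-0.325, 0.28, -1.426], "jaw": 0.4}, {"slide": [55, 164, 49], "dr": [-0.325, 0.28, -1.426], "jaw": 0.4}, {"slide": [55, 164, 49], "dr": [-0.325, 0.28, -1.426], "jaw": 0.4}, {"slide": [55, 164, 49], "dr": [-0.325, 0.28, -1.426], "jaw": 0.4}, {"slide": [55, 164, 49], "dr": [-0.325, 0.28, -1.426], "jaw": 0.4}, {"slide": [55, 164, 49], "dr": [-0.325, 0.28, -1.426], "jaw": 0.4}, {"slide": [55, 164, 49], "dr": [-0.325, 0.28, -1.426], "jaw": 0.4}])

```text
t: 19.35
tool_pos: [0.4586, -0.3019, 0.3659]
orientation: [2.33, 1.485, 0.323]
force: [-0.7, 0.5, -0.1]
opening: 0.0557
gripper_force: 0.0
```

Run:
```python
from h import *
print(cur()[2]['q'],cur()[0],cur()[2]['opening']); go(GI+.005*NC,tool(-NC,np.cross(LV,NC)))
```

```text
[-0.7161 -0.1934  1.908   0.1359  1.0183 -0.3272] [ 0.4586 -0.3019  0.3659] 0.055735220333294165
slide [ 0.3  4.  96.4] dr [-0.009  0.001 -0.003] rows 1.9290615994868352 0.06183706432242499 tcp [ 0.4983 -0.32    0.2799]
```

Emit:
servo_tool(increments=[{"slide": [0, 4, 45], "dr": [-0.009, 0, 0], "jaw": 0.4}, {"slide": [0, 4, 80], "dr": [-0.009, 0, 0], "jaw": 0.4}, {"slide": [0, 4, 95], "dr": [-0.009, 0, 0], "jaw": 0.4}, {"slide": [0, 4, 95], "dr": [-0.009, 0, 0], "jaw": 0.4}, {"slide": [0, 4, 95], "dr": [-0.009, 0, 0], "jaw": 1}, {"slide": [0, 4, 95], "dr": [-0.009, 0, 0], "jaw": 1}, {"slide": [0, 4, 95], "dr": [-0.009, 0, 0], "jaw": 1}, {"slide": [0, 4, 95], "dr": [-0.009, 0, 0], "jaw": 1}, {"slide": [0, 4, 95], "dr": [-0.009, 0, 0], "jaw": 1}, {"slide": [0, 4, 95], "dr": [-0.009, 0, 0], "jaw": 1}, {"slide": [0, 4, 95], "dr": [-0.009, 0, 0], "jaw": 1}], force=20)

```text
t: 20.45
tool_pos: [0.4971, -0.3199, 0.2817]
orientation: [2.321, 1.485, 0.329]
force: [-9.4, 4.0, 5.4]
opening: 0.016
gripper_force: 20.0
```

Emit:
servo_tool(increments=[{"slide": [0, 0, 0], "dr": [0, 0, 0.15], "jaw": 1}, {"slide": [0, 0, 0], "dr": [0, 0, 0.3], "jaw": 1}, {"slide": [0, 0, 0], "dr": [0, 0, 0.45], "jaw": 1}, {"slide": [0, 0, 0], "dr": [0, 0, 0.6], "jaw": 1}, {"slide": [0, 0, 0], "dr": [0, 0, 0.75], "jaw": 1}, {"slide": [0, 0, 0], "dr": [0, 0, 0.9], "jaw": 1}, {"slide": [0, 0, 0], "dr": [0, 0, 1.05], "jaw": 1}, {"slide": [0, 0, 0], "dr": [0, 0, 1.2], "jaw": 1}, {"slide": [0, 0, 0], "dr": [0, 0, 1.35], "jaw": 1}, {"slide": [0, 0, 0], "dr": [0, 0, 1.5], "jaw": 1}, {"slide": [0, 0, 0], "dr": [0, 0, 1.55], "jaw": 1}, {"slide": [0, 0, 0], "dr": [0, 0, 1.55], "jaw": 1}, {"slide": [0, 0, 0], "dr": [0, 0, 1.55], "jaw": 0.4}, {"slide": [0, 0, 0], "dr": [0, 0, 1.55], "jaw": 0.4}, {"slide": [0, 0, 0], "dr": [0, 0, 1.55], "jaw": 0.4}, {"slide": [0, 0, 0], "dr": [0, 0, 1.55], "jaw": 0.4}, {"slide": [0, 0, -45], "dr": [0, 0, 1.55], "jaw": 0.4}, {"slide": [0, 0, -90], "dr": [0, 0, 1.55], "jaw": 0.4}, {"slide": [0, 0, -130], "dr": [0, 0, 1.55], "jaw": 0.4}, {"slide": [0, 0, -130], "dr": [0, 0, 1.55], "jaw": 0.4}])

```text
t: 22.45
tool_pos: [0.448, -0.2975, 0.4071]
orientation: [2.903, -0.606, 0.659]
force: [0.2, -0.4, -0.0]
opening: 0.0559
gripper_force: 0.0
```

Run:
```python
from h import *
p,im,d=snap('wrist'); P=pts(p,d)
F=np.c_[np.cross(LV,NC),LV,NC]; L=(P-GI)@F*1000
m=(abs(L[...,0])<60)&(abs(L[...,1])<60)&(L[...,2]>-8)&(L[...,2]<30)&(im.max(2)<70)
a=L[m];print(len(a),cv2.minAreaRect(a[:,:2].astype(np.float32)),np.ptp(a,axis=0))
p,im,d=snap('top'); ys=.138; S=np.array([[np.cos(ys),-np.sin(ys),0],[np.sin(ys),np.cos(ys),0],[0,0,1]]); O=np.array([.6511,.1727,0])
P=pts(p,d);L=(P-O)@S*1000; hsv=cv2.cvtColor(im,cv2.COLOR_RGB2HSV).astype(int)
nav=(hsv[...,0]>105)&(hsv[...,0]<135)&(hsv[...,1]>80)&(P[...,2]>.112)&(P[...,2]<.126)
for lo,hi in((20,50),(60,90),(90,120),(120,150),(150,180)):
    q=L[nav&(L[...,1]>lo)&(L[...,1]<hi)&(L[...,0]<-50)]; print(lo,hi,len(q),np.percentile(q[:,0],[3,20]) if len(q) else '')
save('end',im[:, 60:560]); print(cur()[2]['t'])
```

```text
1120 ((0.5051193237304688, -0.9195442199707031), (15.995675086975098, 77.2603530883789), 89.54496765136719) [77.2697 16.1084 22.2787]
20 50 64 [-85.0127 -80.6344]
60 90 30 [-83.0208 -81.7543]
90 120 36 [-84.7104 -83.1336]
120 150 39 [-85.1911 -83.8911]
150 180 52 [-84.4556 -82.2478]
22.55
```

View pics/end.png

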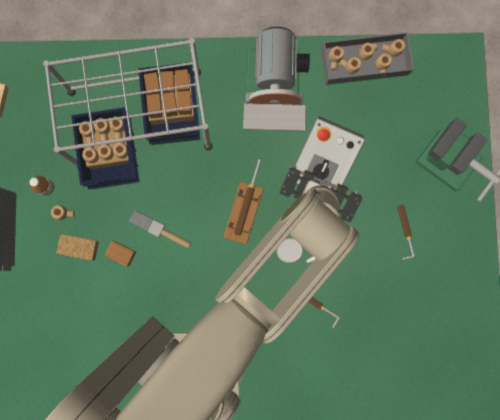

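The final top view shows the bowls crate squarely about 82 mm out, at (105,150). The blocks crate is untouched, the hook is in its rest at (243,210), and the isolator bar points up the slope. Handing in.

```bash
python3 -c "from plant import close_job; print(close_job())"
```

```text
the job is handed in; nothing more can be done
None
```

The job is done and handed in at about 22.6 s: I turned the isolator off, drew the bowls crate about 8 cm out (measured 82–84 mm), laid the hook back in its rest, then turned the isolator on again; the blocks crate stayed put and nothing else looked disturbed in the final top view.

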